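# Pack up the hold-down of a press fixture to the setting block

### The job

Swing the fixture's hold-down lever up until it stays back by itself, clear the old slotted plate off the pad, and stack on the pad, square and centred, a choice of the loose spacer plates whose top is level with the top of the setting block standing beside it. Then swing the lever down so that its foot rests on the finished stack. Lay every plate you did not use flat in the grey tray, and leave the setting block, bottle, flange and wrench where they are.

Things in the scene. Friction and masses are not known exactly. Their poses are not given: they have to be found in the camera images.
- plate_a: steel spacer plate, 70 x 36 mm, 8 mm thick, marked by one round hole along its middle (each thickness has its own number of holes); origin at the centre of the plate, its x along the 70 mm side, y along the 36 mm side, z through the thickness (either face may be up). At the start it lies on the bench; may be absent
- plate_b: steel spacer plate, 70 x 36 mm, 8 mm thick, marked by one round hole along its middle (each thickness has its own number of holes); origin at the centre of the plate, its x along the 70 mm side, y along the 36 mm side, z through the thickness (either face may be up). At the start it lies on the bench; may be absent
- plate_c: steel spacer plate, 70 x 36 mm, 12 mm thick, marked by two round holes in a row along its middle (each thickness has its own number of holes); origin at the centre of the plate, its x along the 70 mm side, y along the 36 mm side, z through the thickness (either face may be up). At the start it lies on the bench; may be absent
- plate_d: steel spacer plate, 70 x 36 mm, 12 mm thick, marked by two round holes in a row along its middle (each thickness has its own number of holes); origin at the centre of the plate, its x along the 70 mm side, y along the 36 mm side, z through the thickness (either face may be up). At the start it lies on the bench; may be absent
- plate_e: steel spacer plate, 70 x 36 mm, 16 mm thick, marked by three round holes in a row along its middle (each thickness has its own number of holes); origin at the centre of the plate, its x along the 70 mm side, y along the 36 mm side, z through the thickness (either face may be up). At the start it lies on the bench; may be absent
- plate_f: steel spacer plate, 70 x 36 mm, 20 mm thick, marked by four round holes in a row along its middle (each thickness has its own number of holes); origin at the centre of the plate, its x along the 70 mm side, y along the 36 mm side, z through the thickness (either face may be up). At the start it lies on the bench; may be absent
- old_plate: steel spacer plate, 70 x 36 mm, 10 mm thick, marked by one long slot instead of round holes along its middle (each thickness has its own number of holes); origin at the centre of the plate, its x along the 70 mm side, y along the 36 mm side, z through the thickness (either face may be up). At the start it lies on the pad under the lever's foot
- gauge_28: setting block: plain upright steel cylinder, 30 mm diameter, 28 mm high, loose, standing on a round 4 mm high foot plate (level with the pad) 88 mm to the +y side (fixture's axes) of the pad's centre; origin at the centre of its underside, which is level with the pad's top. Exactly one of the three setting blocks is present
- gauge_36: setting block: plain upright steel cylinder, 30 mm diameter, 36 mm high, loose, standing on a round 4 mm high foot plate (level with the pad) 88 mm to the +y side (fixture's axes) of the pad's centre; origin at the centre of its underside, which is level with the pad's top. Exactly one of the three setting blocks is present
- gauge_44: setting block: plain upright steel cylinder, 30 mm diameter, 44 mm high, loose, standing on a round 4 mm high foot plate (level with the pad) 88 mm to the +y side (fixture's axes) of the pad's centre; origin at the centre of its underside, which is level with the pad's top. Exactly one of the three setting blocks is present
- press: the green fixture, bolted down: base plate 250 x 175 x 8 mm; origin on the bench under the pad's centre; x points from the pad to the lever's pivot (away from the robot, give or take 0.2 rad), y to the left, z up. Two cheeks (12 mm thick, 56 mm over both along y, 45 mm long along x with their middle 114 mm beyond the pad, top 88 mm above the bench) carry the pivot 110 mm beyond the pad
- pad (a point): centre of the top of the raised steel pad (44 mm along the fixture's x, 74 mm along its y; its top is 12 mm above the bench, 4 mm above the base plate). Plates lie on it with their 70 mm side along the fixture's y
- lever (a joint): hold-down lever's angle in rad: 0 = arm level, pointing from the pivot back over the pad towards the robot; positive = raised; stops at -0.32 and 2.0. Past about 1.7 (beyond upright) it leans back and stays up by itself; before that it sinks slowly (damped hinge) by its own 0.3 kg until its foot rests on something
- lever_hinge (a point): pivot axis of the lever, 72 mm above the bench, 110 mm from the pad's centre along the fixture's x; the axis runs along the fixture's y
- lever_handle (a point): centre of the lever's black cross bar at its free end: 16 mm diameter, 44 mm long, parallel to the pivot axis, 165 mm from it; the arm is 18 mm wide and 14 mm thick and joins the bar's middle
- lever_foot (a point): lowest point of the lever's rubber foot (ball of 24 mm diameter), 110 mm from the pivot along the arm and 32 mm below the arm's centre line when level
- tray: grey open sheet-steel tray, fixed, 190 mm (its x) x 235 mm (its y), rim 18 mm high, walls and floor 4 mm thick; origin on the bench under its centre
- oil_can: bystander: yellow bottle, 52 mm diameter, 130 mm high; origin at the centre of its underside
- flange: bystander: pressed steel flange, 116 mm diameter, 22 mm high; origin at the centre of its underside
- wrench: bystander: wrench lying on the bench

How it is judged:
On the way, in this order (a step that is already met when the one before it is completed fails the run):
1. the lever is swung up and leans back by itself (value of joint lever above 1.75 rad), for 0.2 s.
2. with the lever up, the old plate is taken off the pad (horizontal distance between old_plate and pad above 0.08 m and value of joint lever above 1.4 rad), for 0.2 s.
At the end, for the whole second after the job is handed in: Every plate present lies flat and square on the pad (within 12 mm of its centre, 0.2 rad) or flat inside the tray, and the lever is down on the stack, at rest, its foot within 2 mm of the height of the setting block's top; nothing moves (((horizontal distance between plate_a and pad below 0.012 m and angle between the x axis of plate_a and the y axis of press, either way round below 0.2 rad and angle between the z axis of plate_a and the z axis of press, either way round below 0.06 rad) or (x of plate_a in the frame of tray between -0.085 and 0.085 m and y of plate_a in the frame of tray between -0.105 and 0.105 m and z of plate_a in the frame of tray below 0.07 m and angle between the z axis of plate_a and the z axis of press, either way round below 0.15 rad)) and ((horizontal distance between plate_b and pad below 0.012 m and angle between the x axis of plate_b and the y axis of press, either way round below 0.2 rad and angle between the z axis of plate_b and the z axis of press, either way round below 0.06 rad) or (x of plate_b in the frame of tray between -0.085 and 0.085 m and y of plate_b in the frame of tray between -0.105 and 0.105 m and z of plate_b in the frame of tray below 0.07 m and angle between the z axis of plate_b and the z axis of press, either way round below 0.15 rad)) and ((horizontal distance between plate_c and pad below 0.012 m and angle between the x axis of plate_c and the y axis of press, either way round below 0.2 rad and angle between the z axis of plate_c and the z axis of press, either way round below 0.06 rad) or (x of plate_c in the frame of tray between -0.085 and 0.085 m and y of plate_c in the frame of tray between -0.105 and 0.105 m and z of plate_c in the frame of tray below 0.07 m and angle between the z axis of plate_c and the z axis of press, either way round below 0.15 rad)) and ((horizontal distance between plate_d and pad below 0.012 m and angle between the x axis of plate_d and the y axis of press, either way round below 0.2 rad and angle between the z axis of plate_d and the z axis of press, either way round below 0.06 rad) or (x of plate_d in the frame of tray between -0.085 and 0.085 m and y of plate_d in the frame of tray between -0.105 and 0.105 m and z of plate_d in the frame of tray below 0.07 m and angle between the z axis of plate_d and the z axis of press, either way round below 0.15 rad)) and ((horizontal distance between plate_e and pad below 0.012 m and angle between the x axis of plate_e and the y axis of press, either way round below 0.2 rad and angle between the z axis of plate_e and the z axis of press, either way round below 0.06 rad) or (x of plate_e in the frame of tray between -0.085 and 0.085 m and y of plate_e in the frame of tray between -0.105 and 0.105 m and z of plate_e in the frame of tray below 0.07 m and angle between the z axis of plate_e and the z axis of press, either way round below 0.15 rad)) and ((horizontal distance between plate_f and pad below 0.012 m and angle between the x axis of plate_f and the y axis of press, either way round below 0.2 rad and angle between the z axis of plate_f and the z axis of press, either way round below 0.06 rad) or (x of plate_f in the frame of tray between -0.085 and 0.085 m and y of plate_f in the frame of tray between -0.105 and 0.105 m and z of plate_f in the frame of tray below 0.07 m and angle between the z axis of plate_f and the z axis of press, either way round below 0.15 rad)) and ((horizontal distance between old_plate and pad below 0.012 m and angle between the x axis of old_plate and the y axis of press, either way round below 0.2 rad and angle between the z axis of old_plate and the z axis of press, either way round below 0.06 rad) or (x of old_plate in the frame of tray between -0.085 and 0.085 m and y of old_plate in the frame of tray between -0.105 and 0.105 m and z of old_plate in the frame of tray below 0.07 m and angle between the z axis of old_plate and the z axis of press, either way round below 0.15 rad)) and linear speed of each of plate_a, plate_b, plate_c, plate_d, plate_e, plate_f, old_plate below 0.02 m/s and z of lever_foot in the frame of gauge_28 between 0.026 and 0.03 m and z of lever_foot in the frame of gauge_36 between 0.034 and 0.038 m and z of lever_foot in the frame of gauge_44 between 0.042 and 0.046 m and velocity of joint lever between -0.05 and 0.05 rad/s); the robot touches nothing.
It fails at once if the setting block is shifted more than 15 mm or tipped (distance of any of gauge_28, gauge_36, gauge_44 from where it was at the start of the episode above 0.015 m or angle between any of gauge_28, gauge_36, gauge_44's own z axis and vertical above 0.3 rad).
It fails at once if a bystander is moved more than 30 mm (distance of any of oil_can, flange, wrench from where it was at the start of the episode above 0.03 m).
Of plate_a, plate_b, plate_c, plate_d, plate_e, plate_f only 5 to 6 are there at a start; the rules pass over those that are not, and their reading is None.
Of gauge_28, gauge_36, gauge_44 only 1 to 1 are there at a start; the rules pass over those that are not, and their reading is None.
At some moment in a run one of old_plate, plate_a, plate_b, plate_c, plate_d may be knocked a few centimetres aside while the robot is not near it.
Once in a run the grip may slacken for a moment while it holds something.
It also fails if it takes over 210 s, if anything falls off the work surface, if the arm or the gripper's body presses on something with over 40 N, if the wrist force passes 120 N, or if a joint passes its speed limit or range.

### The arm

A 6-joint arm with a two-finger parallel gripper is mounted at the origin on the work surface. World frame = base frame: x ahead of the robot, y to its left, z up, the work surface at z = 0. Lengths are in m, angles in rad, forces in N, time in s.
With the tool pointing down it reaches from about 0.3 to 0.875 m from the base axis. Payload 6.4 kg.
Tool frame: the origin (TCP) lies on the centre line of the jaws, within the pads' length; the fingertips stand 11 mm ahead of it and the grasp point (between the pads) lies 8 mm behind it; z points along the fingers, y is the line along which they close (so a half turn about z gives the same grasp; the last joint's range is limited). The gripper opens to 85 mm and grips with 20 to 120 N. Pads are 22 mm wide; open, the fingers measure 114 mm over their backs; the gripper's body (76 mm by 85 mm) begins 54 mm behind the grasp point. The pads swing forward as they close: fully open they stand 13 mm farther back than shut.
Start: joints at [-1.426, 0.181, 1.607, -0, 1.354, -0.206], TCP at [0.198, -0.54, 0.242] pointing down, gripper open.
Joint ranges: [-2.99, 2.99], [-0.89, 2.07], [0.3, 2.58], [-1.14, 4.28], [0, 2.63], [-3.12, 3.12]. Speed limits (rad/s): [2.57, 2.57, 3.01, 3.14, 3.14, 3.14].

### API

Orientations are given as a 3x3 rotation matrix whose columns are the frame's x, y, z axes.
In Python, from station import manip, optics gives the robot as it stands. Calls block until the motion is done:
- manip.move_to(position, orientation): joint-space move of the TCP to a pose.
- manip.line_to(position, orientation=None, vel=0.15, stop_force=None): straight line of the TCP; orientation=None keeps the orientation; vel is the mean speed in m/s. With stop_force (N) it stops when the force on the tool has changed by that much, and returns True; else False.
- manip.movej(angles): joint-space move.
- manip.command_gripper(opening, grasp_force=None): finger opening in m; grasp_force is the grip in N (None keeps the last); returns when the fingers have stopped.
- manip.pause(seconds).
- manip.inverse_kinematics(position, orientation): joint angles nearest the present ones, or None.
- manip.observe(): the state.
- optics.snapshot(name): name is "side" or "top" or "wrist"; returns the picture (420x560x3 uint8, blue, green, red); there is no depth.
- optics.camera_params(name): a dict with "mtx" (3x3 intrinsics, pixels), "eye" and "orientation" of the camera in the world. Camera axes: x right, y down, z forward; pixel columns grow to the right and rows downward; lengths in m; the calibration is good to about 2 mm. A picture is of the moment at which its call begins: read the wrist's pose just before it. camera_params takes no time and is no camera call; for the wrist camera it gives the pose at the moment of the call.
A pose or a line that the arm cannot do raises manip.IKError and nothing moves.
- manip.job_done(): hands the job in; it is judged then, once.
The state is a dict: "t": time; "joint_pos": joint angles; "joint_vel": joint speeds; "effort": joint torques, N m; "eef_pos": TCP position; "tcp_rot": TCP orientation; "wrist_force": force on the tool from outside, world axes, zero at the start; "wrist_torque": the same for the moment, N m; "grip_width": finger opening in m; "finger_force": force on a finger pad.
Only numpy, scipy, OpenCV 4.12 (cv2) and the standard library are available. Lean on these libraries where they do the work, as an engineer would, in place of code of your own. Each camera call takes 0.05 s, during which the arm holds its last target. There are 200 camera calls.

## Working session

There is one attempt and no reset: what is moved stays moved. The work goes in short steps, each a Python script; the robot and the scene stay as the last script left them, time stands still between calls to the robot, and variables do not carry over. Pictures are saved under pics/ and viewed, at most 14 in all, crops included, and the job is handed in when it is done.

```bash
mkdir -p pics; ls; python3 - <<'E'
from station import manip, optics
import cv2, numpy as np
for n in ("top","side"):
    im=optics.snapshot(n); cv2.imwrite(f"pics/{n}0.png",im)
    p=optics.camera_params(n); print(n,np.round(p["mtx"],1).tolist(),np.round(p["eye"],3),np.round(p["orientation"],3).tolist())
p=optics.camera_params("wrist");print(np.round(p["eye"],3),np.round(p["orientation"],3).tolist(),p["mtx"])
o=manip.observe();print(o)
E
```

```text
pics
top [[405.3, 0.0, 282.1], [0.0, 405.3, 212.6], [0.0, 0.0, 1.0]] [ 0.426 -0.015  1.203] [[-0.003, -0.984, 0.179], [-1.0, 0.003, 0.004], [-0.004, -0.179, -0.984]]
side [[466.2, 0.0, 285.5], [0.0, 466.2, 210.4], [0.0, 0.0, 1.0]] [0.467 0.931 0.74 ] [[-0.983, -0.12, 0.138], [-0.182, 0.555, -0.812], [0.021, -0.823, -0.567]]
[ 0.266 -0.516  0.375] [[0.343, -0.901, -0.264], [-0.939, -0.33, -0.095], [-0.002, 0.281, -0.96]] [[344.02885799   0.         277.89412321]
 [  0.         344.02885799 216.27981476]
 [  0.           0.           1.        ]]
{'t': 0.1, 'joint_pos': array([-1.42633252e+00,  1.81469625e-01,  1.60792882e+00, -3.25491424e-05,
        1.35380398e+00, -2.06306415e-01]), 'joint_vel': array([-0.0003812 , -0.00086205, -0.00218217, -0.00132096, -0.00067213,
        0.00104877]), 'effort': array([ 8.81783526e-04, -4.45872724e+01, -3.52237594e+01, -1.92578168e-04,
        4.12510693e-03,  7.93270090e-06]), 'eef_pos': array([ 0.1975133 , -0.53948767,  0.24146256]), 'tcp_rot': array([[ 9.39105949e-01,  3.43627629e-01, -2.63200440e-04],
       [ 3.43627600e-01, -9.39104653e-01,  1.58842712e-03],
       [ 2.98654689e-04, -1.58214430e-03, -9.99998704e-01]]), 'wrist_force': array([ 0.9671277 ,  0.85129882, -0.17538978]), 'wrist_torque': array([0.03230289, 0.02560077, 0.08427163]), 'finger_force': 0.0, 'grip_width': 0.0852359107516214}
```

View pics/top0.png

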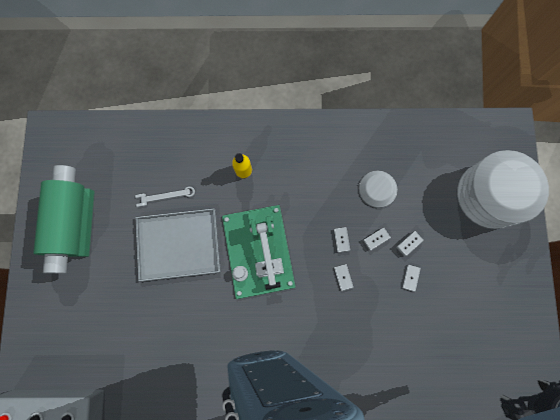

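View pics/side0.png

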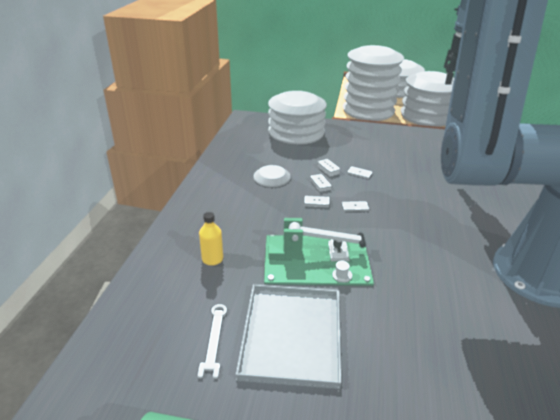

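Top view: five plates at about (342,239), (377,239), (409,243), (343,278) and (411,278); the setting block at (239,273); the lever handle at (272,286); the tray at (177,245). I'll take rough positions from it, then closer wrist views.

```bash
cat > h.py <<'E'
from station import manip, optics
import cv2, numpy as np
def ray(p,uv):
    d=p["orientation"]@np.linalg.solve(p["mtx"],[uv[0],uv[1],1.0]); return np.array(p["eye"]),d
def cast(p,uv,z):
    e,d=ray(p,uv); return e+d*(z-e[2])/d[2]
def proj(p,X):
    c=np.array(p["orientation"]).T@(np.array(X)-p["eye"]); q=p["mtx"]@c; return q[:2]/q[2]
def down(yaw):
    "tool down, tool y axis (closing) at yaw from world x"
    y=np.array([np.cos(yaw),np.sin(yaw),0]); z=np.array([0,0,-1.]); return np.stack([np.cross(y,z),y,z],1)
def best(pos,yaw):
    "choose yaw or yaw+pi nearest present joints"
    q0=manip.observe()["joint_pos"]; c=[]
    for y in (yaw,yaw+np.pi):
        q=manip.inverse_kinematics(pos,down(y))
        if q is not None: c.append((np.abs(np.array(q)-q0).max(),y))
    return down(min(c)[1])
def snap(n,name):
    p=optics.camera_params(n); im=optics.snapshot(n); cv2.imwrite("pics/"+name+".png",im); np.save("pics/"+name+".npy",p,allow_pickle=True); return im,p
E
python3 - <<'E'
from h import *
p=optics.camera_params("top")
for n,uv,z in [("p1",(342,239),.01),("p2",(377,239),.016),("p3",(409,243),.02),("p4",(343,278),.008),("p5",(411,278),.008),("tray",(177,245),.01),("gauge",(239,272),.045),("handle",(272,286),.06),("hinge",(262,228),.08)]:
    print(n,np.round(cast(p,uv,z),3))
for s in [(226,219),(277,210),(238,297),(291,284)]: print(np.round(cast(p,s,.008),3))
for c in [(136,217),(213,210),(219,272),(139,281)]: print(np.round(cast(p,c,.018),3))
# wrist views
R=down(np.pi/2) 
for nm,pos in (("wplates",[0.40,-0.27,.38]),("wpress",[0.33,0.04,.38])):
    R=best(pos,np.pi/2); manip.move_to(pos,R); im,p=snap("wrist",nm); print(nm,manip.observe()["t"],np.round(p["eye"],3),np.round(p["orientation"],2).tolist())
E
```

```text
p1 [ 0.563 -0.187  0.01 ]
p2 [ 0.562 -0.289  0.016]
p3 [ 0.55  -0.381  0.02 ]
p4 [ 0.45  -0.187  0.008]
p5 [ 0.449 -0.384  0.008]
tray [0.547 0.3   0.01 ]
gauge [0.467 0.112 0.045]
handle [0.427 0.018 0.06 ]
hinge [0.587 0.046 0.08 ]
[0.625 0.157 0.008]
[0.652 0.005 0.008]
[0.396 0.118 0.008]
[ 0.433 -0.036  0.008]
[0.63  0.424 0.018]
[0.65  0.195 0.018]
[0.468 0.173 0.018]
[0.443 0.403 0.018]
wplates 1.5167 [ 0.473 -0.271  0.513] [[-0.0, -0.96, -0.28], [-1.0, 0.0, 0.0], [-0.0, 0.28, -0.96]]
wpress 2.775 [0.403 0.038 0.513] [[-0.0, -0.96, -0.28], [-1.0, 0.0, 0.0], [0.0, 0.28, -0.96]]
```

View pics/wplates.png

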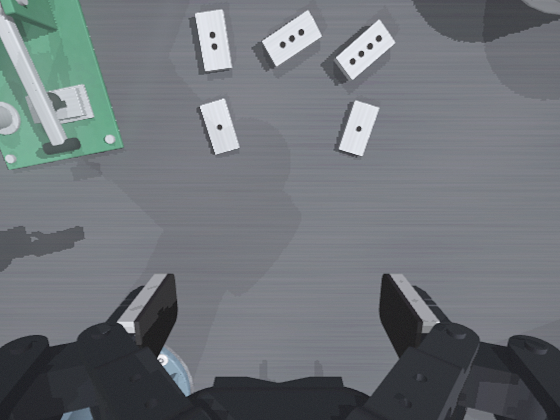

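View pics/wpress.png

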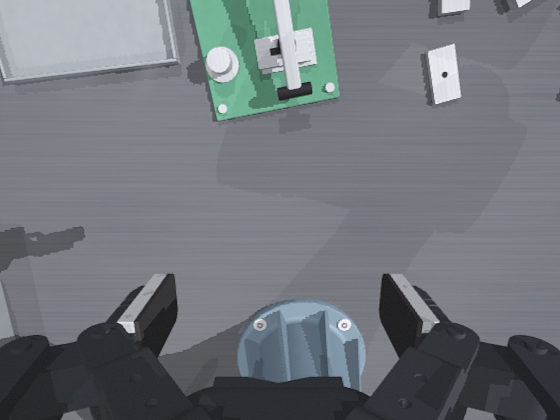

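Plates present: 8, 8, 12, 16 and 20 mm. In the wrist view they are at (219,127), (359,128), (213,40), (292,39) and (365,50). Next: measure the press frame and the setting block's height, and compute plate poses.

```bash
cat >> h.py <<'E'
def plates(im,p,zs=None,lo=175,reg=None,zdef=.012):
    "white plates -> list of (centre, yaw of long axis, size, holes)"
    g=cv2.cvtColor(im,cv2.COLOR_BGR2GRAY); m=(im.min(2)>lo).astype(np.uint8)
    cs,hi=cv2.findContours(m,cv2.RETR_CCOMP,cv2.CHAIN_APPROX_NONE); out=[]
    for i,c in enumerate(cs):
        if hi[0][i][3]>=0 or cv2.contourArea(c)<350: continue
        k=hi[0][i][2]; n=0
        while k>=0:
            n+=cv2.contourArea(cs[k])>2; k=hi[0][k][0]
        z={1:.008,2:.012,3:.016,4:.020}.get(n,zdef)+(zs or 0)
        w=np.array([cast(p,q[0],z)[:2] for q in c]); (cx,cy),(a,b),t=cv2.minAreaRect((w*1000).astype(np.float32))
        if a<b: a,b,t=b,a,t+90
        if reg is None or (reg[0]<cx/1e3<reg[1] and reg[2]<cy/1e3<reg[3]):
            out.append((n,round(cx/1e3,4),round(cy/1e3,4),round(np.radians((t+90)%180-90),3),round(a,1),round(b,1)))
    return out
E
python3 - <<'E'
from h import *
im=cv2.imread("pics/wplates.png"); p=np.load("pics/wplates.npy",allow_pickle=True).item()
for r in plates(im,p): print(r)
a=[0.50,0.05,.38]; manip.move_to(a,best(a,np.pi/2)); A,pa=snap("wrist","A")
a=[0.62,0.11,.27]; manip.move_to(a,best(a,np.pi/2)); B,pb=snap("wrist","B")
g=cv2.cvtColor(A,cv2.COLOR_BGR2HSV); m=((g[...,1]<60)&(g[...,2]>150)).astype(np.uint8)
n,l,s,c=cv2.connectedComponentsWithStats(m)
for i in range(1,n):
    if 20<s[i][4]<2500: print(s[i],np.round(c[i],1),np.round(cast(pa,c[i],.011),4))
cv2.imwrite("pics/AB.png",np.hstack([A[:,:,:],B])[:, :] if 0 else cv2.resize(np.vstack([A,B]),(400*1,600)))
E
```

```text
(1, 0.4544, -0.3857, np.float64(-0.282), 69.9, 36.2)
(1, 0.4568, -0.1883, np.float64(0.269), 69.9, 37.0)
(0, 0.4876, 0.0159, np.float64(-1.387), 51.3, 43.4)
(4, 0.5543, -0.3852, np.float64(-0.868), 70.1, 36.1)
(0, 0.5153, 0.0657, np.float64(0.313), 170.1, 22.8)
(3, 0.5689, -0.289, np.float64(-1.02), 70.3, 35.6)
(2, 0.5672, -0.186, np.float64(0.129), 70.0, 36.8)
[   0    0  118   38 1680] [48.3 12.2] [0.7002 0.3455 0.011 ]
[ 510    0   50   43 1331] [541.4  20.3] [ 0.6901 -0.2943  0.011 ]
[304  43  10  11  86] [308.4  48.1] [0.6575 0.0079 0.011 ]
[   0   45  195  158 1662] [102.5 122.6] [0.5623 0.2954 0.011 ]
[193  66  11  11  85] [198.2  70.8] [0.6297 0.1562 0.011 ]
[302  86   6  11  52] [304.2  91.1] [0.6037 0.0124 0.011 ]
[ 433   91   27   55 1356] [446.  118.1] [ 0.5679 -0.187   0.011 ]
[ 494   93   58   49 1320] [522.5 117. ] [ 0.5692 -0.2938  0.011 ]
[252  97   4   8  22] [253.1 100.5] [0.5915 0.0828 0.011 ]
[ 421  170   31   50 1111] [436.1 194.4] [ 0.4585 -0.1873  0.011 ]
[220 173  30  30 706] [234.4 187.7] [0.4689 0.1132 0.011 ]
[546 189  14  31 226] [554.7 207.3] [ 0.4383 -0.3687  0.011 ]
[328 203   9   8  58] [332.1 206.6] [ 0.4398 -0.033   0.011 ]
[230 220   9   9  64] [234.3 224.1] [0.4122 0.1155 0.011 ]
[117 275  48  58 678] [139.3 303.3] [0.2757 0.2767 0.011 ]
[392 275  48  48 575] [414.7 299.1] [ 0.283  -0.1749  0.011 ]
```

View pics/A.png

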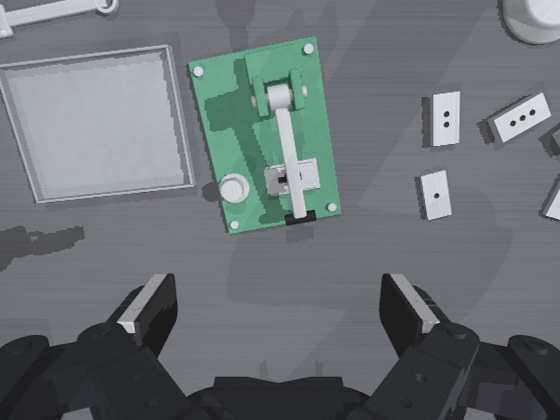

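View pics/B.png

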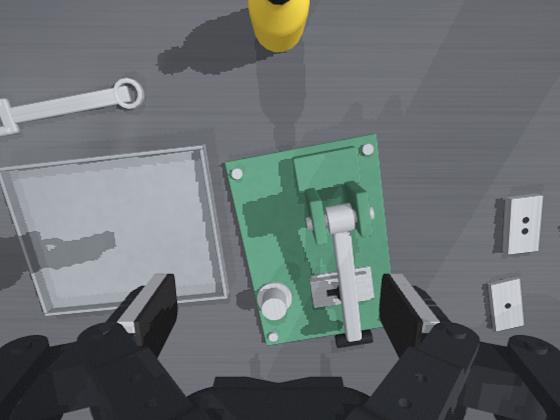

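A: screws at (198,71), (308,48), (332,207) and (234,224) give a press yaw of about 0.185. The setting block top is at (232,187), and the old plate is under the arm around (293,177). I'll enlarge crops for the block height and plate corners.

```bash
python3 - <<'E'
import cv2,numpy as np
A=cv2.imread("pics/A.png")[150:240,210:345];B=cv2.imread("pics/B.png")[255:350,245:380]
c=np.vstack([cv2.resize(A,None,fx=3,fy=3,interpolation=2),cv2.resize(B,None,fx=3,fy=3,interpolation=2)])
print(c.shape);cv2.imwrite("pics/crop1.png",c)
E
```

```text
(555, 405, 3)
```

View pics/crop1.png

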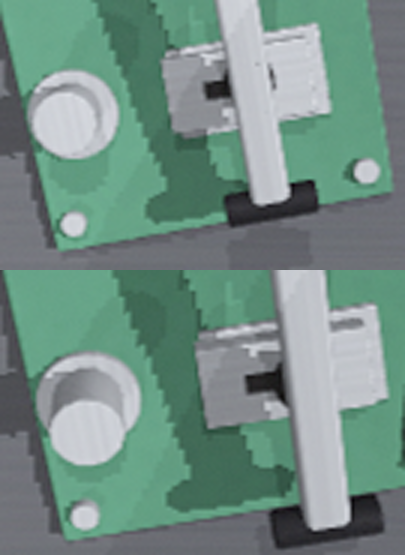

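```bash
python3 - <<'E'
from h import *
L=lambda n:np.load(f"pics/{n}.npy",allow_pickle=True).item()
pa,pb=L("A"),L("B"); t=L and None
def tri(l):
    M=np.zeros((3,3));v=np.zeros(3)
    for p,uv in l:
        e,d=ray(p,uv);d/=np.linalg.norm(d);P=np.eye(3)-np.outer(d,d);M+=P;v+=P@e
    return np.linalg.solve(M,v)
f=[cast(pa,(235,188),.012),cast(pb,(274.5,299),.012)];print("foot",np.round(f,4))
print("top tri",np.round(tri([(pa,(232,190)),(pb,(274.3,309.3))]),4))
fm=np.mean(f,0)
for h in (.040,.048,.056):
    print(h,[np.round(np.array(cast(p,uv,h))-fm,4)[:2] for p,uv in((pa,(232,190)),(pb,(274.3,309.3)))], [np.round(proj(p,[*fm[:2],h]),1) for p in (pa,pb)])
th=.185;ex=np.array([np.cos(th),np.sin(th)]);ey=np.array([-ex[1],ex[0]])
print("pad from foot",fm[:2]-.088*ey)
for p,l,r in ((pa,(268.3,196),(319.7,187.7)),(pb,(314.3,307.7),(374,297.3))):
    l,r=cast(p,l,.022)[:2],cast(p,r,.022)[:2]; print("plate",(l+r)/2+.018*ex,np.linalg.norm(l-r), np.arctan2(*(l-r)[::-1])-np.pi/2)
# handle: bar centre triangulate
print("handle",tri([(pa,(210+273/3,150+203/3)),(pb,(245+328/3,255+(520-270)/3))]))
c=np.array([.5348,.0617]);print("base centre rel foot-pad", (c-(fm[:2]-.088*ey))@ex,(c-(fm[:2]-.088*ey))@ey)
E
```

```text
foot [[0.4687 0.1122 0.012 ]
 [0.4673 0.1131 0.012 ]]
top tri [0.4725 0.1127 0.0446]
0.04 [array([0.0036, 0.0003]), array([0.0015, 0.0004])] [array([232.3, 192.5]), array([274.7, 310.4])]
0.048 [array([ 0.0054, -0.0008]), array([0.0064, 0.0003])] [array([231.6, 193.8]), array([274.6, 314.1])]
0.056 [array([ 0.0071, -0.0019]), array([0.0113, 0.0002])] [array([230.8, 195.1]), array([274.5, 317.9])]
pad from foot [0.48418823 0.02619085]
plate [0.48261816 0.0287105 ] 0.07569169784728333 0.16280135119479566
plate [0.48579848 0.02937355] 0.07534657040767377 0.19510167219327368
handle [0.43263263 0.01591642 0.0450467 ]
base centre rel foot-pad 0.05627993352647745 0.025593371290123006
```

```bash
cat >> h.py <<'E'
TH=.185; EX=np.array([np.cos(TH),np.sin(TH),0]); EY=np.array([-EX[1],EX[0],0]); EZ=np.array([0,0,1.])
PAD=np.array([.4842,.0262,.012]); PIV=np.array([*(PAD+.11*EX)[:2],.072])
G=.008  # grasp point is 8 mm behind TCP
def bar(t,off=-.022,up=.001):
    "TCP for gripping the bar at lever angle t"
    return PIV+.165*(-np.cos(t)*EX+np.sin(t)*EZ)+off*EY+(up-G)*EZ
E
python3 - <<'E'
from h import *
manip.line_to(manip.observe()["eef_pos"]+[0,0,.05])
P=bar(-.168); R=best(P+.12*EZ,TH)
manip.move_to(P+.12*EZ,R); manip.command_gripper(.04,30); 
print(manip.line_to(P+.01*EZ,R,stop_force=8), manip.line_to(P,R,vel=.05,stop_force=8))
manip.command_gripper(0,30); o=manip.observe(); print(o["grip_width"],o["finger_force"],o["eef_pos"]-P,o["wrist_force"],o["t"])
for t in np.arange(-.1,.45,.1): manip.line_to(bar(t),R,vel=.12)
o=manip.observe(); print(o["grip_width"],o["finger_force"],o["wrist_force"],o["t"])
snap("side","lift")
E
```

```text
False False
0.014268285505123888 29.185709953308105 [ 4.29873836e-04 -7.19327890e-06  2.52451819e-04] [ 1.4801977   0.74210044 -0.19930261] 7.9667
0.014150467499901183 30.609163641929626 [-1.85363682  1.70491867 -2.63265406] 9.6333
```

```bash
python3 - <<'E'
from h import *
R=manip.observe()["tcp_rot"]
for t in np.arange(.5,1.9,.09): manip.line_to(bar(t),R,vel=.15)
o=manip.observe(); print(t,o["grip_width"],o["finger_force"],o["wrist_force"],o["t"])
manip.command_gripper(.045); manip.line_to(o["eef_pos"]+.08*EZ)
a=[.50,.05,.38]; manip.move_to(a,best(a,np.pi/2)); A,pa=snap("wrist","A2"); print(manip.observe()["t"])
cv2.imwrite("pics/A2s.png",np.hstack([A,cv2.resize(snap("side","S2")[0][200:310,250:390],(240,420*1))]))
E
```

```text
1.8499999999999996 0.0138025231352638 32.04343378543854 [-1.29193974 -2.61022177 -0.34688606] 13.6917
16.0833
```

View pics/A2s.png

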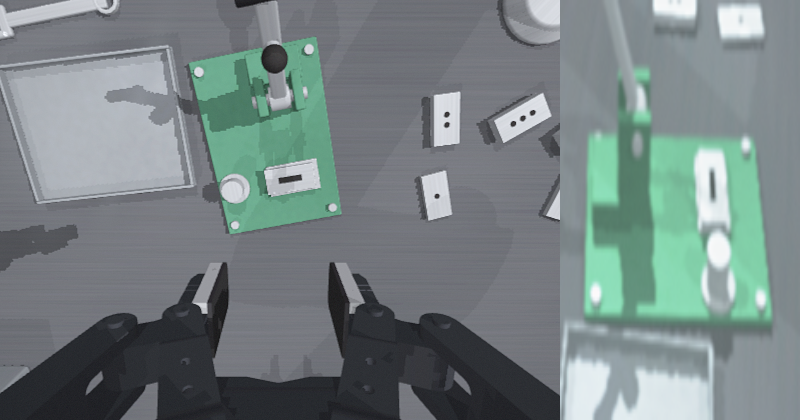

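The lever stays back and the old plate is clear at (291,177). Now I'll touch the setting block's top for its height, then move the old plate to the tray.

```bash
cat >> h.py <<'E'
TC=np.array([.548,.299,0]); TT=.10
def slot(i,j):
    "tray slot, i,j in -1/1"
    ex=np.array([np.cos(TT),np.sin(TT),0]); ey=np.array([-ex[1],ex[0],0]); return TC+.043*i*ex+.055*j*ey
def go(P,yaw,z=.16):
    "rise, travel high, return orientation"
    e=manip.observe()["eef_pos"]
    if e[2]<z: manip.line_to([e[0],e[1],z],vel=.25)
    T=np.array([P[0],P[1],z]); R=best(T,yaw); manip.move_to(T,R); return R
def pick(P,long,surf,d=.0125):
    R=go(P,long+np.pi/2); manip.command_gripper(.056,60)
    z=surf+d; manip.line_to([P[0],P[1],z+.03],R,vel=.25)
    hit=manip.line_to([P[0],P[1],z],R,vel=.06,stop_force=10)
    manip.command_gripper(0,60); o=manip.observe(); D=o["eef_pos"][2]-surf
    manip.line_to([P[0],P[1],z+.03],R,vel=.1); manip.line_to([P[0],P[1],.16],R,vel=.25); q=manip.observe()
    print("pick hit",hit,"w",round(o["grip_width"],4),"->",round(q["grip_width"],4),"F",round(q["finger_force"],1),"D",round(D,4),"t",q["t"])
    return D
def place(P,long,surf,D):
    R=go(P,long+np.pi/2); w=manip.observe()["grip_width"]
    manip.line_to([P[0],P[1],surf+D+.012],R,vel=.25)
    hit=manip.line_to([P[0],P[1],surf+D-.003],R,vel=.03,stop_force=6); o=manip.observe()
    manip.command_gripper(.05); manip.line_to([P[0],P[1],.16],R,vel=.25)
    print("place hit",hit,"w",round(w,4),"z-err",round(o["eef_pos"][2]-surf-D,4),"t",manip.observe()["t"])
E
python3 - <<'E'
from h import *
im=cv2.imread("pics/A2.png"); p=np.load("pics/A2.npy",allow_pickle=True).item()
for r in plates(im,p,zdef=.022): print(r)
for c in [(170,46),(193,186),(37,202)]: print(cast(p,c,.018))
manip.command_gripper(0,30)
R=go([.4685,.1127],TH); manip.line_to([.4685,.1127,.085],R)
print(manip.line_to([.4685,.1127,.044],R,vel=.02,stop_force=4), manip.observe()["eef_pos"]); manip.line_to([.4685,.1127,.16],R); print(manip.observe()["t"])
E
```

```text
(0, 0.4712, 0.1117, np.float64(-0.001), 41.4, 40.8)
(1, 0.4563, -0.1889, np.float64(0.274), 69.7, 35.8)
(5, 0.4865, 0.0292, np.float64(-1.388), 76.7, 42.8)
(3, 0.5685, -0.29, np.float64(-1.023), 70.1, 35.8)
(2, 0.5667, -0.187, np.float64(0.131), 69.7, 35.3)
(62, 0.5556, 0.2881, np.float64(-1.465), 189.6, 153.7)
(0, 0.6967, -0.2871, np.float64(1.569), 45.1, 28.1)
(0, 0.702, 0.3316, np.float64(-1.376), 159.8, 34.5)
[0.65970666 0.19016131 0.018     ]
[0.47362335 0.17331379 0.018     ]
[0.44986994 0.40603369 0.018     ]
True [0.46858609 0.11268565 0.05105569]
21.0333
```

The block top is at z≈0.040, so this is the 28 mm block and the stack is 16 + 12. Clearing the old plate.

```bash
sed -i 's/^TC=.*/TC=np.array([.554,.298,0]); TT=.097/' h.py; python3 - <<'E'
from h import *
D=pick([.4853,.0275],TH+np.pi/2,.012); place(slot(1,1),TT,.004,D)
a=[.48,.05,.34]; manip.move_to(a,best(a,np.pi/2)); A,pa=snap("wrist","A3")
for r in plates(A,pa,zdef=.012): print(r)
E
```

```text
pick hit False w 0.0339 -> 0.0341 F 60.0 D 0.0132 t 24.8667
place hit True w 0.0339 z-err 0.0001 t 28.575
(0, 0.469, 0.1134, np.float64(-0.026), 42.7, 40.7)
(1, 0.4566, -0.1889, np.float64(0.264), 69.6, 35.9)
(0, 0.4851, 0.0269, np.float64(-1.382), 74.4, 43.7)
(2, 0.5649, -0.2867, np.float64(-1.022), 55.5, 36.2)
(2, 0.5668, -0.187, np.float64(0.135), 69.7, 35.9)
(72, 0.5548, 0.2973, np.float64(-1.466), 202.5, 156.4)
```

View pics/A3.png

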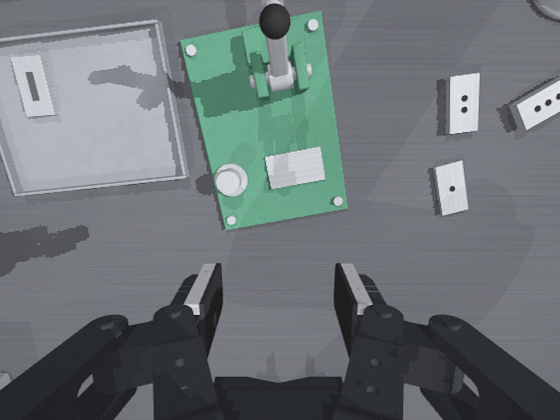

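The pad is bare at (295,167), measured (0.485, 0.027), and the old plate lies flat in the tray at (33,86). Now stacking the 16 mm plate, then the 12 mm plate.

```bash
sed -i 's/^TH=.185;/TH=.187;/; s/^PAD=np.array(\[.4842,.0262/PAD=np.array([.4849,.0268/' h.py; python3 - <<'E'
from h import *
D=pick([.5687,-.2895],-1.021,0.); place(PAD,TH+np.pi/2,.012,D)
a=[.46,-.27,.36]; manip.move_to(a,best(a,np.pi/2)); A,pa=snap("wrist","A4"); res=plates(A,pa,reg=(.3,.75,-.5,-.08)); print(*res,sep="\n")
c=[r for r in res if r[0]==2 and abs(r[4]-70)<2 and abs(r[5]-36)<2]; assert len(c)==1
_,x,y,w,_,_=c[0]; D=pick([x,y],w,0.); place(PAD,TH+np.pi/2,.028,D)
a=[.48,.05,.34]; manip.move_to(a,best(a,np.pi/2)); A,pa=snap("wrist","A5")
for r in plates(A,pa,zs=.028): print(r)
E
```

```text
pick hit False w 0.0343 -> 0.0343 F 60.9 D 0.0133 t 34.3667
place hit True w 0.0344 z-err -0.0 t 37.95
(1, 0.4543, -0.3856, np.float64(-0.281), 69.9, 36.4)
(1, 0.4568, -0.1883, np.float64(0.267), 70.0, 36.9)
(4, 0.5543, -0.3852, np.float64(-0.867), 70.2, 36.1)
(2, 0.567, -0.186, np.float64(0.128), 69.9, 36.8)
pick hit False w 0.0337 -> 0.034 F 60.0 D 0.0133 t 43.5417
place hit True w 0.0341 z-err -0.0 t 46.95
(0, 0.6786, 0.3514, np.float64(-1.393), 110.9, 34.2)
(0, 0.6968, -0.2941, np.float64(-0.924), 81.7, 78.6)
(2, 0.4876, 0.0242, np.float64(-1.385), 70.1, 35.4)
(2, 0.5441, 0.2831, np.float64(-1.465), 191.5, 147.9)
(0, 0.4672, 0.1081, np.float64(0.446), 41.5, 36.9)
(1, 0.4543, -0.1745, np.float64(0.27), 65.5, 33.9)
```

View pics/A5.png

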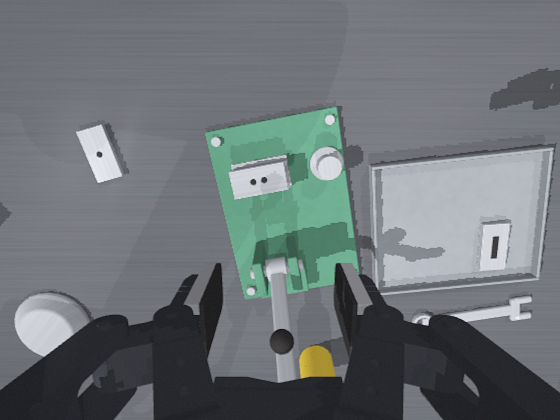

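The stack sits on the pad at (259,178); its offset from the pad centre is under 4 mm. Next the remaining plates (20, 8, 8) go to the tray, via a waypoint near the base that keeps clear of the raised lever.

```bash
python3 - <<'E'
from h import *
def via(yaw): 
    P=np.array([.36,.0,.22]); manip.move_to(P,best(P,yaw))
def look():
    a=[.44,-.27,.36]; manip.move_to(a,best(a,np.pi/2)); A,pa=snap("wrist","L%d"%(manip.observe()["t"]*10)); r=plates(A,pa,reg=(.3,.75,-.5,-.08))
    r=[q for q in r if q[0] in(1,4) and abs(q[4]-70)<3 and abs(q[5]-36)<3]; print(r); return r
via(np.pi/2)
for s in [(1,-1),(-1,1),(-1,-1)]:
    r=look(); 
    if not r: print("none"); break
    n,x,y,w,_,_=max(r); D=pick([x,y],w,0.); go([.36,0],TT+np.pi/2,.2); place(slot(*s),TT,.004,D); via(np.pi/2)
a=[.44,.08,.36]; manip.move_to(a,best(a,np.pi/2)); snap("wrist","A6"); snap("top","T6")
E
```

```text
[(4, 0.5547, -0.385, np.float64(-0.867), 69.9, 36.5), (1, 0.4574, -0.1881, np.float64(0.271), 69.9, 36.9), (1, 0.4549, -0.3856, np.float64(-0.283), 70.3, 36.6)]
pick hit False w 0.0341 -> 0.0347 F 61.2 D 0.0133 t 54.1
place hit True w 0.0346 z-err -0.0 t 59.4583
[(1, 0.4574, -0.1881, np.float64(0.268), 69.9, 36.9), (1, 0.4549, -0.3856, np.float64(-0.283), 70.5, 36.6)]
pick hit False w 0.0332 -> 0.0338 F 59.9 D 0.0132 t 65.8083
place hit True w 0.0332 z-err 0.0001 t 70.55
[(1, 0.4549, -0.3856, np.float64(-0.28), 70.5, 36.6)]
pick hit False w 0.0337 -> 0.0335 F 59.9 D 0.0133 t 77.0417
place hit True w 0.0337 z-err 0.0 t 82.0917
```

View pics/A6.png

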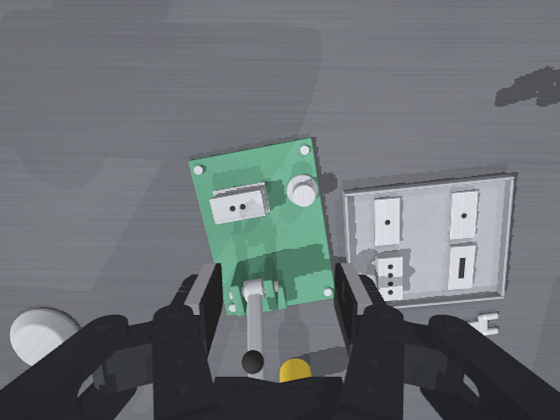

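Four plates lie flat in the tray at about (387,222), (463,215), (390,278) and (461,266), and the stack on the pad is undisturbed. Swinging the lever down.

```bash
python3 - <<'E'
from h import *
P=bar(1.99); W=bar(1.2)+.12*EZ
R=best(W,TH); manip.move_to(W,R); manip.command_gripper(.045,30)
manip.line_to(P+.06*EZ,R); print(manip.line_to(P,R,vel=.06,stop_force=8))
manip.command_gripper(0,30); o=manip.observe(); print(o["grip_width"],o["finger_force"])
for t in np.arange(1.9,.04,-.09): manip.line_to(bar(t),R,vel=.13)
manip.line_to(bar(.03),R,vel=.03,stop_force=8); o=manip.observe(); print(o["grip_width"],o["finger_force"],o["wrist_force"],o["eef_pos"]-bar(.03))
manip.command_gripper(.04); manip.line_to(manip.observe()["eef_pos"]+.12*EZ,vel=.1); manip.pause(2)
a=[.50,.05,.38]; manip.move_to(a,best(a,np.pi/2)); A,_=snap("wrist","A7"); print(manip.observe()["t"])
S,_=snap("side","S7"); cv2.imwrite("pics/A7s.png",np.hstack([A[:,:400],cv2.resize(S[190:390,230:390],(336,420))]))
E
```

```text
False
0.014530776682217066 29.217665791511536
0.014462368625107485 32.33348250389099 [-1.12463399 -4.26855028  0.10445277] [-0.00020344 -0.00011585 -0.0002077 ]
99.1167
```

View pics/A7s.png

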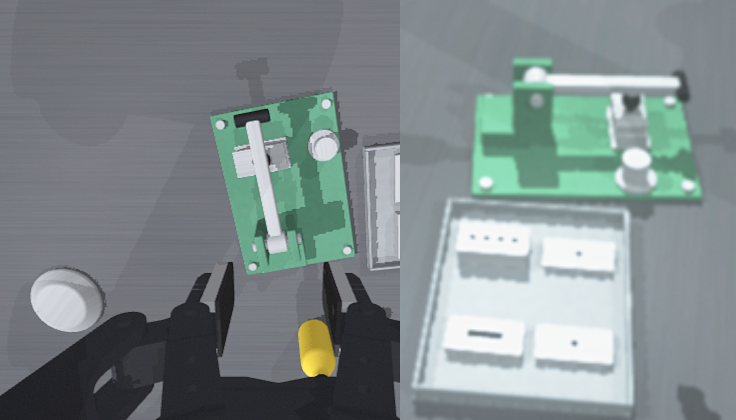

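The lever lies level with its foot on the stack, and all four spare plates are flat in the tray. Handing in.

```bash
python3 -c "
from h import *
manip.pause(1); print(manip.job_done())"
```

```text
the job is handed in; nothing more can be done
None
```

I handed the job in at about 100 s of the 210 s limit; it returned no verdict. The 16 mm and 12 mm plates are stacked on the pad to match the 28 mm setting block, the lever is level with its foot on the stack, and the old plate and the three spares lie flat in the tray.

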